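# Feed a support rod through the guide tube of a bench frame and clamp it

### The arm

A 6-joint arm with a two-finger parallel gripper is mounted at the origin on the work surface. World frame = base frame: x ahead of the robot, y to its left, z up, the work surface at z = 0. Lengths are in m, angles in rad, forces in N, time in s.
With the tool pointing down it reaches from about 0.375 to 0.9 m from the base axis. Payload 3.1 kg.
Tool frame: the origin (TCP) lies between the finger pads; the fingertips stand manip.nose_length ahead of it and the grasp point (between the pads) lies 5 mm behind it (manip.nose_length is the distance from the TCP to the fingertips, in m); z points along the fingers, y is the line along which they close (so a half turn about z gives the same grasp; the last joint's range is limited). The gripper opens to 85 mm and grips with 20 to 120 N. Pads are 22 mm wide; open, the fingers measure 114 mm over their backs; the gripper's body (76 mm by 85 mm) begins 54 mm behind the grasp point. The pads swing forward as they close: fully open they stand 13 mm farther back than shut.
Start: joints at [-1.415, 0.527, 1.433, -0, 1.181, -0.178], TCP at [0.205, -0.59, 0.245] pointing down, gripper open.
Joint ranges: [-3.08, 3.08], [-0.75, 2.2], [0.22, 2.44], [-1.43, 4.57], [0, 2.65], [-2.85, 2.85]. Speed limits (rad/s): [2.79, 2.79, 3.14, 3.14, 3.14, 3.14].

### API

Orientations are given as a unit quaternion [x, y, z, w].
In Python, from station import monitor, eyes, job, manip gives the robot as it stands.
- The arm moves only by the shell command python3 -m pendant 'ROWS' [FORCE]. ROWS is JSON, a list that holds one entry, the list of rows, each a list of 7 numbers: the shift along the tool's x, y, z as a fraction of full scale, then the turn, a rotation vector about the tool's x, y, z as a fraction of full scale, then the opening, from 0 (shut) to 1 (fully open). A call has 1 to 20 rows; each row shifts and turns the commanded pose from where the row before left it, along the tool's axes as they then stand; what a row does not reach is not made up. Full scale, the value 1, is 800 mm for a shift and 0.12 rad for a turn. A row lasts 1/10 s, in which the tool goes at most 50 mm and 8.59 degrees, less where a joint would pass 70% of its speed; a pose out of reach is approached as far as the arm can. A call with a number of a shift or a turn outside -1 to 1 is refused whole. A call with a gripper value outside its range is refused whole. The fingers move at their own pace and stop on an object; FORCE is the grip in N (left out, the last holds). Time passes only in rows, so rows that do not move let the fingers close. It gives the time, the measured TCP pose, the force, the opening and the grip force at its end, in the units of the state.
- monitor.sense(): the state, without advancing time (a new reading comes with each control period).
- eyes.snapshot(name): name is "side" or "top"; returns a dict with "pixels" (420x560x3 uint8, red, green, blue), "depth" (420x560 float32, m along the optical axis (not along the pixel's ray), 0 where there is no reading), "intrinsics" (3x3 intrinsics, pixels), "eye" and "attitude" of the camera in the world. Camera axes: x right, y down, z forward; pixel columns grow to the right and rows downward; lengths in m; the calibration is good to about 2 mm. A picture is of the moment at which its call begins.
- job.sign_off(): hands the job in; it is judged then, once.
The state is a dict: "t": time; "q": joint angles; "qd": joint speeds; "tau": joint torques, N m; "tcp_pos": TCP position; "tool_rot": TCP orientation; "force": force on the tool from outside, world axes, zero at the start; "ft_torque": the same for the moment, N m; "finger_gap": opening from 0.0 (shut) to 1.0 (fully open); "gripper_force": force on a finger pad.
Only numpy, scipy, OpenCV 4.12 (cv2) and the standard library are available. Lean on these libraries where they do the work, as an engineer would, in place of code of your own. Each camera call takes 0.05 s, during which the arm holds its last target. There are 200 camera calls.

### The job

Fit the steel support rod to the blue bench frame: lay it in the frame's two orange V rests in front of the tube and let go, then push it endwise, straight, through the aluminium guide tube until its leading end is fully home against the stop plate. Only then press the red clamp lever down flat to lock it, and leave everything else on the bench where it is.

Things in the scene. Friction and masses are not known exactly. Their poses are not given: they have to be found in the camera images.
- rod: bright steel round support rod, 180 mm long, 20 mm diameter, about 0.25 kg, both ends alike; origin at its centre, x axis along its length. It starts lying level on the green stand, its axis 45 mm above the bench
- stand: green plastic rod stand, 130 x 70 mm foot 6 mm thick, fixed to the bench, with two V rests 15 mm long, centred 50 mm either side of its middle (x axis along the rod), 44 mm wide, tops 4 mm below the rod's axis; the rod's middle is free between them. Origin under its centre on the bench
- frame: blue base plate 345 x 90 x 10 mm, fixed to the bench, carrying (along its x axis, the feeding direction) two V rests, the guide tube and the stop plate. Its origin is on the bench straight below the tube's mouth; the base runs from x = -150 to +195 mm; everything is centred on y = 0. A rod in the V rests lies at z = 60 mm, in line with the tube
- mouth (a point): centre of the guide tube's mouth, on the tube's axis, 60 mm above the bench; axes as the frame's (x into the tube). The tube runs 120 mm along +x, bore 23 mm, outer diameter 34 mm, with a funnel 46 mm wide outside (35 mm inside) at the mouth that narrows over the first 12 mm
- near_rest (a point): the V rest farther from the tube: point on the rod's axis, 125 mm before the mouth. 45 degree V, 20 mm long along x, 44 mm wide, tops 4 mm below the rod's axis, so a finger tip at axis height passes over it
- far_rest (a point): the same kind of V rest, 55 mm before the mouth. Between the two rests 50 mm are free along x, down to the base plate's top at 10 mm, for fingers holding the rod there
- stop (a point): point on the tube's axis on the stop plate's face, 172 mm beyond the mouth. The plate is 50 mm wide and reaches 85 mm above the bench. With the rod home against it the rod's tail still stands 8 mm out of the tube's mouth
- lever (a joint): angle of the clamp lever above its flat, closed position (rad): 0 closed (its hard stop), 1.0 most open; starts raised at 0.6 to 0.9. It turns about the frame's y axis, resists with about 2 N at 40 mm from the pivot, and stays where it is left
- lever_pivot (a point): the lever's pivot, on top of the tube: 40 mm beyond the mouth along x, 89 mm above the bench. The lever points from it along +x, away from the mouth, and leans up when open
- lever_tip (a point): free end of the clamp lever, 80 mm from the pivot: steel strip 15 mm wide with a red grip 22 mm wide and 10 mm thick on its last 45 mm. Closed, the grip's top is 94 mm above the bench and the lever lies flat over the tube
- bottle: clear reagent bottle with blue cap, 60 mm wide, 130 mm tall; bystander; origin at the centre of its underside
- beaker: white plastic beaker, 76 mm wide, 85 mm tall; bystander; origin at the centre of its underside
- tip_rack: lime green rack of yellow pipette tips, 80 x 120 x 44 mm; bystander; origin at the centre of its underside
- tip_box: white box with blue lid, 79 x 114 x 55 mm; bystander; origin at the centre of its underside
- bosshead: spare dark steel clamp block with a black screw knob, about 75 x 30 x 30 mm; bystander; origin at the centre of its underside
- wrench: open-ended wrench lying flat, 160 mm long; bystander; origin at the centre of its underside
Not all that is in view belongs to the job. Several things have the shape of the rod; the one meant has the colours described above.

How it is judged:
On the way, in this order (a step that is already met when the one before it is completed fails the run):
1. the rod lies released in the two V rests, in line with the guide tube, its nose not more than 20 mm inside (y of rod in the frame of mouth between -0.005 and 0.005 m and z of rod in the frame of mouth between -0.005 and 0.005 m and angle between the x axis of rod and the x axis of frame, either way round below 0.05 rad and x of rod in the frame of mouth between -0.15 and -0.07 m and contact force between the fingers and rod below 0.2 N), for 0.2 s.
2. the rod is fed in straight, its nose at least 30 mm inside the guide tube (y of rod in the frame of mouth between -0.005 and 0.005 m and z of rod in the frame of mouth between -0.005 and 0.005 m and angle between the x axis of rod and the x axis of frame, either way round below 0.05 rad and x of rod in the frame of mouth above -0.06 m), for 0.1 s.
3. the rod is fully home: nose within 3 mm of the stop plate, the clamp lever still raised (y of rod in the frame of mouth between -0.005 and 0.005 m and z of rod in the frame of mouth between -0.005 and 0.005 m and angle between the x axis of rod and the x axis of frame, either way round below 0.05 rad and x of rod in the frame of mouth between 0.079 and 0.085 m and value of joint lever above 0.4 rad), for 0.2 s.
4. the clamp lever is pressed down flat (under 0.1 rad) (value of joint lever below 0.1 rad), for 0.2 s.
At the end, for the whole second after the job is handed in: The rod lies through the guide tube, its axis within 5 mm and 0.05 rad of the tube's, its leading end within 3 mm of the stop plate, at rest; the clamp lever is down within 0.1 rad of flat (y of rod in the frame of mouth between -0.005 and 0.005 m and z of rod in the frame of mouth between -0.005 and 0.005 m and angle between the x axis of rod and the x axis of frame, either way round below 0.05 rad and x of rod in the frame of mouth between 0.079 and 0.085 m and value of joint lever below 0.1 rad and linear speed of rod below 0.01 m/s); the robot touches nothing.
It fails at once if a bystander (bottle, beaker, tip rack, tip box, clamp block or wrench) is moved more than 30 mm (distance of any of bottle, beaker, tip_rack, tip_box, bosshead, wrench from where it was at the start of the episode above 0.03 m).
It also fails if it takes over 64 s, if anything falls off the work surface, if the arm or the gripper's body presses on something with over 40 N, if the wrist force passes 120 N, or if a joint passes its speed limit or range.

## Working session

There is one attempt and no reset: what is moved stays moved. The work goes in short steps, Python scripts to look and compute and a shell command to move; the robot and the scene stay as the last step left them, time stands still between calls to the robot, and variables do not carry over. Pictures are saved under pics/ and viewed, at most 10 in all, crops included, and the job is handed in when it is done.

```bash
ls; mkdir -p pics
python3 - <<'E'
from station import monitor, eyes, job, manip
import cv2,numpy as np
s=monitor.sense();print({k:np.round(v,3).tolist() for k,v in s.items()},manip.nose_length)
for n in("top","side"):
    d=eyes.snapshot(n);cv2.imwrite(f"pics/{n}0.png",d["pixels"][:,:,::-1]);np.savez(f"{n}0.npz",**d)
    print(n,d["intrinsics"],d["eye"],d["attitude"])
E
```

```text
pics
{'t': 0.0, 'q': [-1.415, 0.528, 1.434, 0.0, 1.181, -0.178], 'qd': [-0.0, -0.001, 0.001, 0.0, 0.0, -0.001], 'tau': [-0.001, -44.235, -17.802, -0.0, 0.008, 0.0], 'tcp_pos': [0.205, -0.59, 0.244], 'tool_rot': [0.986, 0.166, 0.0, -0.001], 'force': [0.244, 0.312, -0.116], 'ft_torque': [-0.018, -0.041, -0.003], 'gripper_force': 0.0, 'finger_gap': 1.001} 0.014
top [[460.43881465   0.         274.06378026]
 [  0.         460.43881465 209.54432134]
 [  0.           0.           1.        ]] [ 0.3857747  -0.03342912  1.2508338 ] [-0.7000707   0.71067521 -0.05228667  0.0459115 ]
side [[447.48064274   0.         274.61271488]
 [  0.         447.48064274 215.44274403]
 [  0.           0.           1.        ]] [-0.00395395  0.81974978  1.08509127] [-0.24387956  0.88996047 -0.36919199  0.11041017]
```

View pics/top0.png

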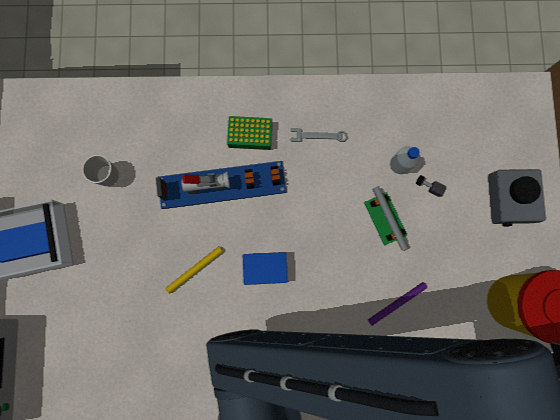

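View pics/side0.png

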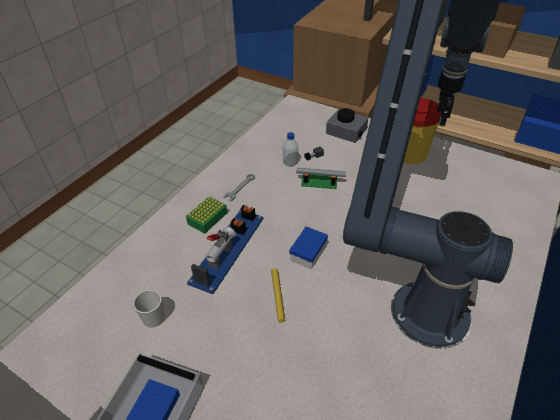

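Rod-shaped candidates in the top view are yellow at (195,270), purple at (398,303), and bright steel on the green stand at (390,218). The steel one on the stand fits the description. The frame is at (222,185), with its stop on the left at (163,188) and its orange rests on the right at (250,178) and (276,175), so it feeds to the left in the image.

```bash
cat > h.py <<'E'
import numpy as np,cv2
from scipy.spatial.transform import Rotation as R
def cast(d,uv,z):
    uv=np.atleast_2d(uv).astype(float);K=d["intrinsics"]
    r=np.c_[(uv[:,0]-K[0,2])/K[0,0],(uv[:,1]-K[1,2])/K[1,1],np.ones(len(uv))]
    r=R.from_quat(d["attitude"]).apply(r);e=d["eye"]
    return e+r*((z-e[2])/r[:,2])[:,None]
def cloud(d):
    v,u=np.indices(d["depth"].shape);K=d["intrinsics"];Z=d["depth"]
    p=np.stack([(u-K[0,2])/K[0,0]*Z,(v-K[1,2])/K[1,1]*Z,Z],-1)
    return R.from_quat(d["attitude"]).apply(p.reshape(-1,3)).reshape(p.shape)+d["eye"]
def project(d,p):
    q=R.from_quat(d["attitude"]).inv().apply(np.atleast_2d(p)-d["eye"]);K=d["intrinsics"]
    return q[:,:2]/q[:,2:]*[K[0,0],K[1,1]]+[K[0,2],K[1,2]]
def rect(pts):
    b=cv2.minAreaRect((pts[:,:2]*1000).astype(np.float32));c=cv2.boxPoints(b)
    e=[c[1]-c[0],c[2]-c[1]];e=max(e,key=np.linalg.norm)
    return np.array(b[0])/1000,np.array(b[1]),np.arctan2(e[1],e[0])
E
python3 - <<'E'
from h import *
d=dict(np.load("top0.npz"));im=d["pixels"];hsv=cv2.cvtColor(im,cv2.COLOR_RGB2HSV);P=cloud(d)
def box(x0,y0,x1,y1):
    m=np.zeros(im.shape[:2],bool);m[y0:y1,x0:x1]=1;return m
def pts(m,z): v,u=np.nonzero(m);return cast(d,np.c_[u,v],z)
H,S,V=[hsv[...,i].astype(int) for i in range(3)]
blue=(abs(H-108)<14)&(S>120)&(V>40)&box(145,150,300,220)
print("base",rect(pts(blue,.01)),blue.sum())
org=(H<16)&(S>130)&(V>90)&box(240,160,292,195)
n,l,st,c=cv2.connectedComponentsWithStats(org.astype(np.uint8))
for i in range(1,n):
    if st[i,4]>8: print("org",c[i],st[i,4],cast(d,c[i],.056))
gr=(abs(H-65)<20)&(S>100)&box(355,175,420,260)
print("stand",rect(pts(gr,.006)),gr.sum())
b=box(360,175,420,260)
rod=b&(S<60)&(P[...,2]>.035)
print("rod",rect(pts(rod,.047)),rod.sum(),"ztop",np.percentile(P[rod][:,2],[5,50,95]))
red=((H<6)|(H>174))&(S>140)&box(170,165,230,200)
print("red",rect(P[red]),np.percentile(P[red],[5,50,95],axis=0))
for n in("bottle",(408,157)),("boss",(431,185)),("box",(265,268)),("rack",(250,133)),("wr",(290,135)):
    print(n[0],cast(d,n[1],.03).round(3))
c=np.hstack([cv2.resize(im[165:260,345:440],(400,400),interpolation=2),cv2.resize(im[145:215,150:220],(400,400),interpolation=2)])
cv2.imwrite("pics/crop1.png",c[:,:,::-1])
E
```

```text
base (array([0.63134894, 0.09632601]), array([ 89.45228577, 342.10671997]), np.float32(-1.4538224)) 2728
org [274.6        170.97142857] 35 [[ 0.65607394 -0.04856798  0.056     ]]
org [248.65714286 174.31428571] 35 [[0.6479794  0.02025563 0.056     ]]
org [275.43333333 176.86666667] 30 [[ 0.64010349 -0.0505224   0.056     ]]
org [249.20689655 180.31034483] 29 [[0.63178612 0.018932   0.056     ]]
stand (array([ 0.55144965, -0.39501288]), array([129.03222656, 171.80380249]), np.float32(-1.160862)) 709
rod (array([ 0.5236441 , -0.34740802]), array([135.0140686, 224.1988678]), np.float32(-0.25508168)) 539 ztop [0.04569093 0.05313291 0.06069817]
red (array([0.62322754, 0.16074983]), array([20.14427567, 37.48531723]), np.float32(-1.4556338)) [[0.61439566 0.14420971 0.11582444]
 [0.62331234 0.16018549 0.128287  ]
 [0.63255182 0.17688566 0.13802045]]
bottle [[ 0.696 -0.413  0.03 ]]
boss [[ 0.617 -0.471  0.03 ]]
box [[ 0.402 -0.02   0.03 ]]
rack [[0.769 0.017 0.03 ]]
wr [[ 0.762 -0.093  0.03 ]]
```

View pics/crop1.png

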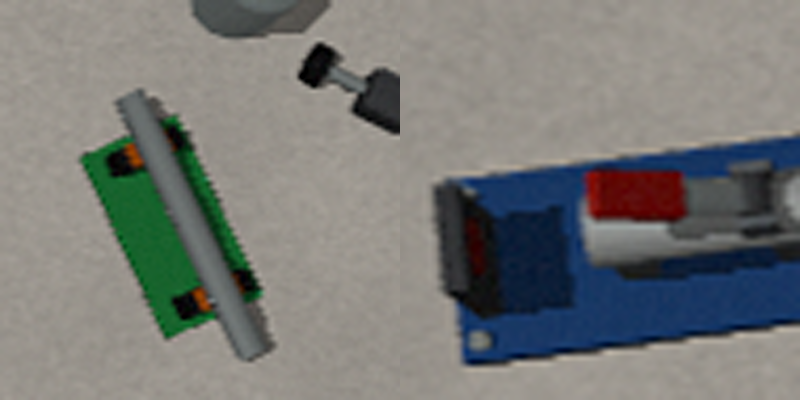

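The crop confirms that the bright steel rod lies on the green stand. Next I'll refine its pose without the bottle pixels.

Run:
```python
from h import *
from station import monitor
d=dict(np.load("top0.npz"));im=d["pixels"];hsv=cv2.cvtColor(im,cv2.COLOR_RGB2HSV);P=cloud(d)
m=np.zeros(im.shape[:2],np.uint8);m[180:255,368:414]=1
big=((hsv[...,1]<60)&(P[...,2]>.03)).astype(np.uint8)*m
gr=((abs(hsv[...,0].astype(int)-65)<20)&(hsv[...,1]>100)).astype(np.uint8)*m
gr[:,:]=gr
for n,mk,z in("rod",big,.047),("stand",gr,.006):
    k,l,st,c=cv2.connectedComponentsWithStats(mk);order=np.argsort(-st[1:,4])[:3]+1
    for i in order:
        v,u=np.nonzero(l==i);r=rect(cast(d,np.c_[u,v],z));print(n,st[i],r[0].round(4),r[1].round(1),round(float(r[2]),3))
# side view check of rod
d=dict(np.load("side0.npz"));im=d["pixels"];hsv=cv2.cvtColor(im,cv2.COLOR_RGB2HSV);P=cloud(d)
m=np.zeros(im.shape[:2],np.uint8);m[162:185,288:352]=1
mk=((hsv[...,1]<70)&(P[...,2]>.036)&(P[...,2]<.07)).astype(np.uint8)*m
k,l,st,c=cv2.connectedComponentsWithStats(mk);i=1+np.argmax(st[1:,4]);v,u=np.nonzero(l==i)
r=rect(cast(d,np.c_[u,v],.048));print("side rod",st[i],r)
blue=((abs(hsv[...,0].astype(int)-108)<14)&(hsv[...,1]>120)).astype(np.uint8);blue[:200]=0;blue[295:]=0;blue[:,:180]=0;blue[:,268:]=0
v,u=np.nonzero(blue);print("side base",rect(cast(d,np.c_[u,v],.01)))
```

```text
rod [373 186  36  65 507] [ 0.5281 -0.3512] [180.4  20.7] 0.4
rod [373 201   1   3   3] [ 0.5705 -0.3082] [0.  5.4] -0.045
rod [403 232   2   1   2] [ 0.4896 -0.3848] [2.6 0. ] -1.586
stand [368 198  28  47 515] [ 0.5247 -0.3335] [128.5  36.9] 0.401
stand [383 193  24  44 169] [ 0.5426 -0.3752] [128.7  11.8] 0.4
stand [386 198   1   1   1] [ 0.5874 -0.3538] [0. 0.] 0.0
side rod [296 168  50   9 259] (array([ 0.5239574 , -0.34761667]), array([179.51617432,  30.79883003]), np.float32(0.39872915))
side base (array([0.62668176, 0.09804829]), array([ 90.07369995, 345.12307739]), np.float32(-1.4567614))
```

```bash
cat >> h.py <<'E'
def to(p,yaw):
    "shift in tool axes (full-scale units) and remaining turn to world point p with tool x at yaw, tool down"
    from station import monitor
    s=monitor.sense();T=R.from_quat(s["tool_rot"])
    x=T.apply([1,0,0]);rv=(T.inv()*R.from_euler("z",yaw)*R.from_euler("x",np.pi)).as_rotvec()
    print("t",round(s["t"],2),"pos",np.round(s["tcp_pos"],4),"yaw",round(float(np.arctan2(x[1],x[0])),4),"f",np.round(s["force"],1),"gap",round(s["finger_gap"],3),"gf",round(s["gripper_force"],1))
    print("shift",np.round(T.inv().apply(np.array(p)-s["tcp_pos"])/.8,4),"turn",np.round(rv/.12,3))
def fr(x,y,z,m=(.6325,.0747),yaw=1.687):
    c,s=np.cos(yaw),np.sin(yaw);return [m[0]+c*x-s*y,m[1]+s*x+c*y,z]
E
python3 -m pendant '[[[0.04,-0.0126,0,0,0,0,0.55],[0.04,-0.0126,0,0,0,0,0.55],[0.04,-0.0126,0,0,0,0,0.55],[0.04,-0.0126,0,0,0,0,0.55],[0.04,-0.0126,0,0,0,0,0.55],[0.04,-0.0126,0,0,0,0,0.55],[0.04,-0.0126,0,0,0,0,0.55],[0.04,-0.0126,0,0,0,0,0.55],[0.04,-0.0126,0,0,0,0,0.55],[0.04,-0.0126,0,0,0,0,0.55],[0.04,-0.0126,0,0,0,0,0.55],[0.04,-0.0126,0,0,0,0,0.55],[0,0,0,0,0,-0.55,0.55],[0,0,0,0,0,0,0.55],[0,0,0,0,0,0,0.55],[0,0,0,0,0,0,0.55]]]' 40
python3 -c "
from h import *
to([.527,-.350,.12],.4)"
```

```text
t: 1.7
tcp_pos: [0.5273, -0.3508, 0.2451]
tool_rot: [0.98, 0.198, -0.0, -0.0]
force: [-0.0, -0.1, 0.6]
finger_gap: 0.553
gripper_force: 0.0
t 1.7 pos [ 0.5273 -0.3508  0.2451] yaw 0.3979 f [-0.  -0.1  0.6] gap 0.553 gf 0.0
shift [ 1.000e-04 -1.000e-03  1.564e-01] turn [-0.005  0.003 -0.018]
```

```bash
python3 -m pendant '[[[0,0,0.04,0,0,0,0.55],[0,0,0.04,0,0,0,0.55],[0,0,0.04,0,0,0,0.55],[0,0,0.04,0,0,0,0.55],[0,0,0.03,0,0,0,0.55],[0,0,0.03,0,0,0,0.55],[0,0,0.02,0,0,0,0.55],[0,0,0.016,0,0,0,0.55],[0,0,0,0,0,0,0.55],[0,0,0,0,0,0,0.55]]]'
python3 - <<'E'
from h import *
from station import eyes
to([.527,-.350,.04],.4)
d=eyes.snapshot("top");cv2.imwrite("pics/g.png",cv2.resize(d["pixels"][150:290,310:470],(800,600))[:,:,::-1])
d=eyes.snapshot("side");cv2.imwrite("pics/gs.png",cv2.resize(d["pixels"][100:220,240:400],(800,600))[:,:,::-1])
E
```

```text
t: 2.7
tcp_pos: [0.5282, -0.3508, 0.041]
tool_rot: [0.98, 0.198, 0.0, 0.0]
force: [0.7, -0.6, 0.8]
finger_gap: 0.547
gripper_force: 0.0
t 2.7 pos [ 0.5282 -0.3508  0.041 ] yaw 0.3994 f [ 0.7 -0.6  0.8] gap 0.547 gf 0.0
shift [-0.001  -0.0016  0.0012] turn [ 0.007 -0.003 -0.005]
```

View pics/gs.png

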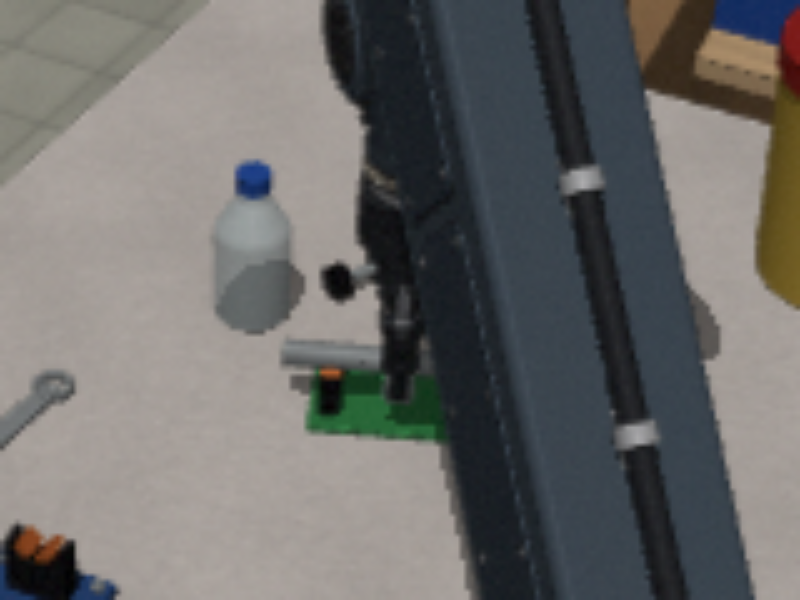

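The near finger shows in front of the rod at (400,370), so the fingers straddle it. I'll close, then lift slowly.

```bash
python3 -m pendant '[[[0,0,0,0,0,0,0.0],[0,0,0,0,0,0,0.0],[0,0,0,0,0,0,0.0],[0,0,0,0,0,0,0.0],[0,0,0,0,0,0,0.0],[0,0,0,0,0,0,0.0],[0,0,0,0,0,0,0.0],[0,0,0,0,0,0,0.0],[0,0,-0.01,0,0,0,0],[0,0,-0.03,0,0,0,0],[0,0,-0.04,0,0,0,0],[0,0,-0.04,0,0,0,0],[0,0,-0.04,0,0,0,0],[0,0,-0.04,0,0,0,0],[0,0,-0.03,0,0,0,0],[0,0,-0.01,0,0,0,0],[0,0,0,0,0,0,0]]]' 50
python3 -c "
from h import *
to(fr(-.09,0,.22),1.687)"
```

```text
t: 4.5
tcp_pos: [0.528, -0.3502, 0.2332]
tool_rot: [0.98, 0.199, 0.0, 0.0]
force: [0.3, 0.1, -2.3]
finger_gap: 0.218
gripper_force: 49.0
t 4.5 pos [ 0.528  -0.3502  0.2332] yaw 0.3999 f [ 0.3  0.1 -2.3] gap 0.218 gf 49.0
shift [ 0.2956 -0.3304  0.0163] turn [ 1.0000e-02  1.0000e-03 -1.0725e+01]
```

```bash
python3 -m pendant '[[[0.015,-0.0165,0,0,0,0,0],[0.0296,-0.033,0,0,0,0,0],[0.0296,-0.033,0,0,0,0,0],[0.0296,-0.033,0,0,0,0,0],[0.0296,-0.033,0,0,0,0,0],[0.0296,-0.033,0,0,0,0,0],[0.0296,-0.033,0,0,0,0,0],[0.0296,-0.033,0,0,0,0,0],[0.0296,-0.033,0,0,0,0,0],[0.0296,-0.033,0,0,0,0,0],[0.0148,-0.0165,0,0,0,0,0],[0,0,0,0,0,0,0]]]'
python3 -m pendant '[[[0,0,0,0,0,-0.5,0],[0,0,0,0,0,-0.97,0],[0,0,0,0,0,-0.97,0],[0,0,0,0,0,-0.97,0],[0,0,0,0,0,-0.97,0],[0,0,0,0,0,-0.97,0],[0,0,0,0,0,-0.97,0],[0,0,0,0,0,-0.97,0],[0,0,0,0,0,-0.97,0],[0,0,0,0,0,-0.97,0],[0,0,0,0,0,-0.97,0],[0,0,0,0,0,-0.5,0],[0,0,0,0,0,0,0],[0,0,0,0,0,0,0]]]'
python3 - <<'E'
from h import *
from station import eyes
to(fr(-.09,0,.1),1.687)
d=eyes.snapshot("top");cv2.imwrite("pics/h.png",cv2.resize(d["pixels"][110:230,140:300],(800,600))[:,:,::-1])
d=eyes.snapshot("side");cv2.imwrite("pics/hs.png",cv2.resize(d["pixels"][180:300,170:330],(800,600))[:,:,::-1]);np.savez("hs.npz",**d)
E
```

```text
t: 5.7
tcp_pos: [0.6428, -0.0115, 0.2305]
tool_rot: [0.98, 0.201, -0.002, -0.001]
force: [-0.8, 0.5, -1.7]
finger_gap: 0.217
gripper_force: 49.1
t: 7.1
tcp_pos: [0.6428, -0.0157, 0.2317]
tool_rot: [0.667, 0.745, -0.001, -0.001]
force: [-0.1, 0.2, -3.0]
finger_gap: 0.218
gripper_force: 49.0
t 7.1 pos [ 0.6428 -0.0157  0.2317] yaw 1.6815 f [-0.1  0.2 -3. ] gap 0.218 gf 49.0
shift [0.0012 0.0006 0.1647] turn [-0.015 -0.002 -0.046]
```

View pics/hs.png

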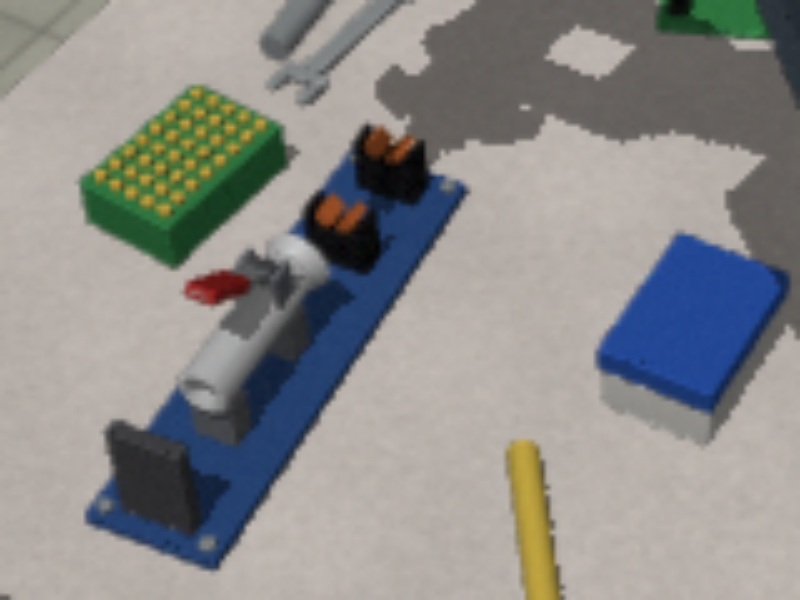

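The rod is held clear, with its nose at (285,35). Both rests, at (390,150) and (340,215), are free. I'll locate the rests in this view as a second estimate and check the rod's height in the grip.

Run:
```python
from h import *
for f,b in(("hs.npz",(225,200,262,236)),("top0.npz",(240,160,292,195))):
    d=dict(np.load(f));im=d["pixels"];hsv=cv2.cvtColor(im,cv2.COLOR_RGB2HSV);P=cloud(d)
    m=np.zeros(im.shape[:2],bool);m[b[1]:b[3],b[0]:b[2]]=1
    o=m&(hsv[...,0]<16)&(hsv[...,1]>130)&(hsv[...,2]>60)
    n,l,st,c=cv2.connectedComponentsWithStats(o.astype(np.uint8))
    F=np.array(fr(0,0,0));cy,sy=np.cos(1.687),np.sin(1.687)
    for i in range(1,n):
        if st[i,4]>8:
            q=P[l==i]-F; q=np.c_[q[:,0]*cy+q[:,1]*sy,-q[:,0]*sy+q[:,1]*cy,q[:,2]]
            print(f,st[i,4],np.percentile(q,[5,50,95],axis=0).round(4).tolist())
    # tube top / whole structure above plate: y-centre of points z in .05..0.09, x 0..120
    q=(P-F).reshape(-1,3);q=np.c_[q[:,0]*cy+q[:,1]*sy,-q[:,0]*sy+q[:,1]*cy,q[:,2]]
    for a,bb in((-.135,-.115),(-.065,-.045),(.165,.185)):
        k=(q[:,0]>a)&(q[:,0]<bb)&(q[:,2]>.045)&(q[:,2]<.09)&(abs(q[:,1])<.04)
        if k.any(): print("struct",a,np.percentile(q[k],[3,97],axis=0).round(4).tolist())
d=dict(np.load("hs.npz"));P=cloud(d);im=d["pixels"].astype(int)
q=P[180:192,222:240].reshape(-1,3);q=q[(q[:,2]>.15)&(q[:,2]<.3)];print("nose",q.mean(0),np.percentile(q,[2,98],axis=0).round(3))
```

```text
hs.npz 35 [[-0.1328, -0.0115, 0.0401], [-0.1218, -0.0036, 0.0519], [-0.1154, 0.013, 0.0574]]
hs.npz 44 [[-0.0642, -0.0103, 0.0424], [-0.0534, -0.0009, 0.0522], [-0.0445, 0.0144, 0.0558]]
struct -0.135 [[-0.1335, -0.019, 0.0462], [-0.1155, 0.0227, 0.0577]]
struct -0.065 [[-0.0643, -0.0206, 0.0471], [-0.0455, 0.0229, 0.056]]
struct 0.165 [[0.1733, -0.0221, 0.0472], [0.1847, 0.0258, 0.0872]]
top0.npz 38 [[-0.1344, -0.0162, 0.0281], [-0.1251, -0.0103, 0.0526], [-0.1165, -0.0052, 0.0573]]
top0.npz 71 [[-0.0647, -0.0154, 0.0437], [-0.0553, -0.0041, 0.0535], [-0.0466, 0.0107, 0.0586]]
top0.npz 36 [[-0.1344, -0.0, 0.0408], [-0.1243, 0.0059, 0.0536], [-0.1165, 0.0116, 0.0585]]
struct -0.135 [[-0.1344, -0.0226, 0.0461], [-0.1169, 0.0198, 0.0585]]
struct -0.065 [[-0.0639, -0.0227, 0.0461], [-0.047, 0.0194, 0.0595]]
struct 0.165 [[0.1697, -0.0244, 0.0477], [0.1817, 0.0233, 0.089]]
nose [0.63004021 0.05545222 0.24057412] [[0.624 0.027 0.231]
 [0.641 0.075 0.248]]
```

```bash
python3 -m pendant '[[[0.001,0.0006,0.02,-0.015,0,-0.046,0],[0,0,0.03,0,0,0,0],[0,0,0.03,0,0,0,0],[0,0,0.03,0,0,0,0],[0,0,0.03,0,0,0,0],[0,0,0.03,0,0,0,0],[0,0,0.02,0,0,0,0],[0,0,0.01,0,0,0,0],[0,0,0.007,0,0,0,0],[0,0,0.005,0,0,0,0],[0,0,0,0,0,0,0],[0,0,0,0,0,0,0]]]'
python3 -c "
from h import *
to(fr(-.09,0,.055),1.687)"
```

```text
t: 8.4
tcp_pos: [0.645, -0.0149, 0.0641]
tool_rot: [0.664, 0.748, 0.001, 0.002]
force: [-0.5, -2.9, 2.2]
finger_gap: 0.216
gripper_force: 50.3
t 8.4 pos [ 0.645  -0.0149  0.0641] yaw 1.689 f [-0.5 -2.9  2.2] gap 0.216 gf 50.3
shift [ 0.0006 -0.0026  0.0114] turn [0.033 0.014 0.017]
```

Contact of about 3 N along −x while still 9 mm high suggests the nose is touching the funnel rim. I'll lift, back off 7 mm, correct the 2 mm sideways error and go down again.

```bash
python3 -m pendant '[[[-0.003,0,-0.015,0,0,0,0],[-0.006,-0.0026,-0.01,0.033,0.014,0.017,0],[0,0,0,0,0,0,0],[0,0,0,0,0,0,0]]]'
python3 -c "
from h import *
to(fr(-.097,0,.063),1.687)"
```

```text
t: 8.8
tcp_pos: [0.643, -0.0212, 0.0834]
tool_rot: [0.665, 0.747, 0.0, -0.001]
force: [-0.7, -0.1, -2.5]
finger_gap: 0.218
gripper_force: 50.0
t 8.8 pos [ 0.643  -0.0212  0.0834] yaw 1.687 f [-0.7 -0.1 -2.5] gap 0.218 gf 50.0
shift [-0.0007  0.0009  0.0255] turn [-0.012 -0.018 -0.   ]
```

```bash
python3 -m pendant '[[[-0.0007,0.001,0.01,0,0,0,0],[0,0,0.01,0,0,0,0],[0,0,0.006,0,0,0,0],[0,0,0.004,0,0,0,0],[0,0,0,0,0,0,0],[0,0,0,0,0,0,0]]]'
python3 - <<'E'
from h import *
from station import eyes
to(fr(-.097,0,.055),1.687)
d=eyes.snapshot("side");cv2.imwrite("pics/is.png",cv2.resize(d["pixels"][180:270,190:310],(800,600))[:,:,::-1])
E
```

```text
t: 9.4
tcp_pos: [0.6438, -0.0211, 0.0596]
tool_rot: [0.665, 0.747, 0.0, -0.002]
force: [-1.7, 2.3, 5.5]
finger_gap: 0.217
gripper_force: 51.0
t 9.4 pos [ 0.6438 -0.0211  0.0596] yaw 1.6875 f [-1.7  2.3  5.5] gap 0.217 gf 51.0
shift [-0.0007 -0.0002  0.0057] turn [-0.016 -0.019  0.005]
```

View pics/is.png

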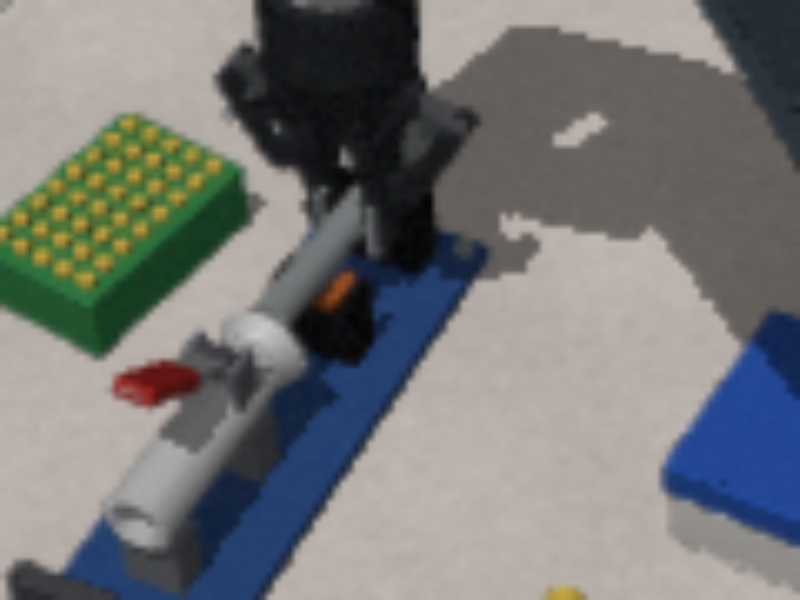

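The rod lies over the far rest with its nose at the funnel, and the residual contact is light. I'll open so it settles into the Vs.

```bash
python3 -m pendant '[[[0,0,0.002,0,0,0,0],[0,0,0.0,0,0,0,0],[0,0,0,0,0,0,0.3],[0,0,0,0,0,0,0.45],[0,0,0,0,0,0,0.6],[0,0,0,0,0,0,0.6],[0,0,0,0,0,0,0.6],[0,0,0,0,0,0,0.6]]]' 20
python3 -m pendant '[[[0,0,-0.01,0,0,0,0.6],[0,0,-0.03,0,0,0,0.6],[0,0,-0.04,0,0,0,0.6],[0,0,-0.04,0,0,0,0.6],[0,0,-0.03,0,0,0,0.6],[-0.03,0,0,0,0,0,0],[-0.05,0,0,0,0,0,0],[-0.05,0,0,0,0,0,0],[-0.03,0,0,0,0,0,0],[0,0,0,0,0,0,0],[0,0,0,0,0,0,0]]]'
python3 - <<'E'
from h import *
from station import eyes
to(fr(-.22,0,.074),1.687)
T=eyes.snapshot("top");S=eyes.snapshot("side");np.savez("t1.npz",**T);np.savez("s1.npz",**S)
a=cv2.resize(T["pixels"][145:215,150:310],(800,350));b=cv2.resize(S["pixels"][180:270,180:340],(800,450))[:250]
cv2.imwrite("pics/j.png",np.vstack([a,b])[:,:,::-1])
E
```

```text
t: 10.25
tcp_pos: [0.6437, -0.022, 0.0571]
tool_rot: [0.665, 0.747, -0.0, -0.001]
force: [0.0, 0.2, -0.3]
finger_gap: 0.6
gripper_force: 0.0
t: 11.35
tcp_pos: [0.6585, -0.1494, 0.1774]
tool_rot: [0.665, 0.747, -0.0, -0.002]
force: [-0.8, -0.6, -0.3]
finger_gap: -0.0
gripper_force: 0.0
t 11.35 pos [ 0.6585 -0.1494  0.1774] yaw 1.6859 f [-0.8 -0.6 -0.3] gap -0.0 gf 0.0
shift [0.0067 0.0004 0.1292] turn [-0.019 -0.02  -0.009]
```

View pics/j.png

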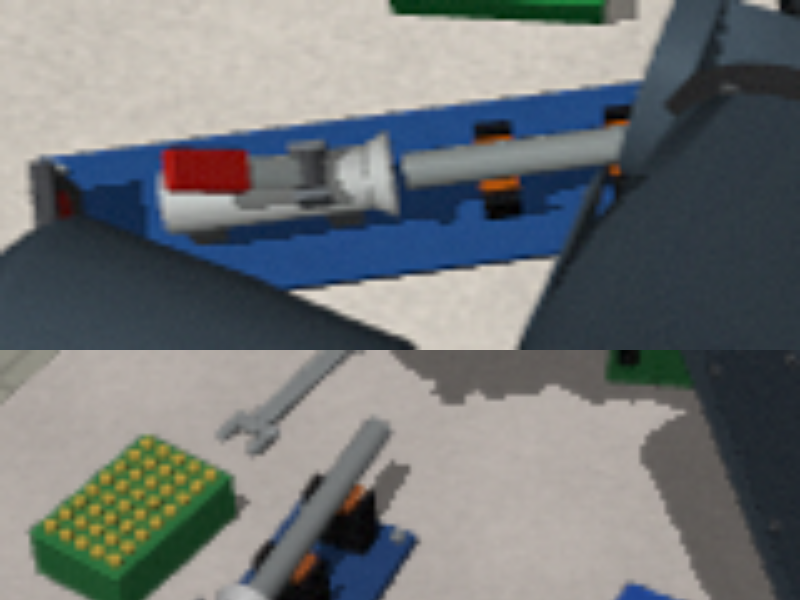

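The rod lies in both Vs with its nose at about (405,167) in the top crop, just before the funnel. I'll check the numbers in frame coordinates.

Run:
```python
from h import *
F=np.array(fr(0,0,0));cy,sy=np.cos(1.687),np.sin(1.687)
for f in("t1.npz","s1.npz"):
    d=dict(np.load(f));P=cloud(d);hsv=cv2.cvtColor(d["pixels"],cv2.COLOR_RGB2HSV)
    q=P-F;q=np.stack([q[...,0]*cy+q[...,1]*sy,-q[...,0]*sy+q[...,1]*cy,q[...,2]],-1)
    k=(hsv[...,1]<70)&(abs(q[...,1])<.02)&(q[...,2]>.058)&(q[...,2]<.09)&(q[...,0]>-.25)&(q[...,0]<-.005)
    n,l,st,c=cv2.connectedComponentsWithStats(k.astype(np.uint8));k=l==1+np.argmax(st[1:,4])
    q=q[k];print(f,len(q),"x",np.percentile(q[:,0],[0,1,99,100]).round(4))
    for a,b in((-.19,-.14),(-.11,-.07),(-.05,-.01)):
        s=q[(q[:,0]>a)&(q[:,0]<b)]
        if len(s): print(a,"y",np.percentile(s[:,1],[3,97]).round(4),"ztop",np.percentile(s[:,2],95).round(4))
```

```text
t1.npz 311 x [-0.1261 -0.1226 -0.0095 -0.0085]
-0.11 y [-0.0094  0.0074] ztop 0.073
-0.05 y [-0.0098  0.0076] ztop 0.0735
s1.npz 241 x [-0.1834 -0.1827 -0.0118 -0.0092]
-0.19 y [-0.0065  0.0112] ztop 0.0723
-0.11 y [-0.0057  0.0112] ztop 0.0719
-0.05 y [-0.0045  0.012 ] ztop 0.074
```

The rod is level, in line, and its nose is about 8 mm before the mouth. I'll lower the shut fingers behind its tail with the tips near axis height, then push.

```bash
python3 -m pendant '[[[0,0.0004,0.02,-0.019,-0.02,-0.009,0],[0,0,0.03,0,0,0,0],[0,0,0.03,0,0,0,0],[0,0,0.03,0,0,0,0],[0,0,0.012,0,0,0,0],[0,0,0.006,0,0,0,0],[0,0,0,0,0,0,0],[0,0,0,0,0,0,0],[0,0,0,0,0,0,0]]]' 
python3 -c "
from h import *
to(fr(-.12,0,.073),1.687)"
```

```text
t: 12.35
tcp_pos: [0.66, -0.1494, 0.0761]
tool_rot: [0.664, 0.747, 0.0, 0.001]
force: [-0.5, 0.5, 0.2]
finger_gap: 0.002
gripper_force: 0.0
t 12.35 pos [ 0.66   -0.1494  0.0761] yaw 1.6885 f [-0.5  0.5  0.2] gap 0.002 gf 0.0
shift [ 0.1323 -0.0015  0.0036] turn [0.019 0.016 0.012]
```

```bash
python3 -m pendant '[[[0.006,-0.0015,0.0036,0.019,0.016,0.012,0],[0.008,0,0,0,0,0,0],[0.009,0,0,0,0,0,0],[0.009,0,0,0,0,0,0],[0.009,0,0,0,0,0,0],[0.009,0,0,0,0,0,0],[0.009,0,0,0,0,0,0],[0.009,0,0,0,0,0,0],[0.009,0,0,0,0,0,0],[0.009,0,0,0,0,0,0],[0.009,0,0,0,0,0,0],[0.009,0,0,0,0,0,0],[0.009,0,0,0,0,0,0],[0.009,0,0,0,0,0,0],[0,0,0,0,0,0,0]]]' 
python3 -c "
from h import *
to(fr(-.019,0,.073),1.687)"
```

```text
t: 13.85
tcp_pos: [0.6464, -0.0508, 0.0719]
tool_rot: [0.665, 0.747, 0.0, -0.002]
force: [-0.5, -0.0, 0.2]
finger_gap: -0.001
gripper_force: 0.0
t 13.85 pos [ 0.6464 -0.0508  0.0719] yaw 1.6874 f [-0.5 -0.   0.2] gap -0.001 gf 0.0
shift [ 0.134   0.0009 -0.001 ] turn [-0.019 -0.022  0.003]
```

```bash
python3 -m pendant '[[[0.006,0.0009,-0.001,-0.01,-0.01,0,0],[0.009,0,0,0,0,0,0],[0.009,0,0,0,0,0,0],[0.009,0,0,0,0,0,0],[0.009,0,0,0,0,0,0],[0.009,0,0,0,0,0,0],[0.009,0,0,0,0,0,0],[0.009,0,0,0,0,0,0],[0.009,0,0,0,0,0,0],[0,0,0,0,0,0,0]]]'
python3 - <<'E'
from h import *
from station import eyes
to(fr(-.019,0,.073),1.687)
d=eyes.snapshot("side");np.savez("s2.npz",**d)
cv2.imwrite("pics/k.png",cv2.resize(d["pixels"][190:300,180:300],(640,587))[:,:,::-1])
E
```

```text
t: 14.85
tcp_pos: [0.64, 0.011, 0.0728]
tool_rot: [0.665, 0.747, -0.0, -0.001]
force: [0.7, 0.1, 0.1]
finger_gap: 0.001
gripper_force: 0.0
t 14.85 pos [0.64   0.011  0.0728] yaw 1.6878 f [0.7 0.1 0.1] gap 0.001 gf 0.0
shift [ 0.0564  0.     -0.0002] turn [-0.008 -0.006  0.007]
```

View pics/k.png

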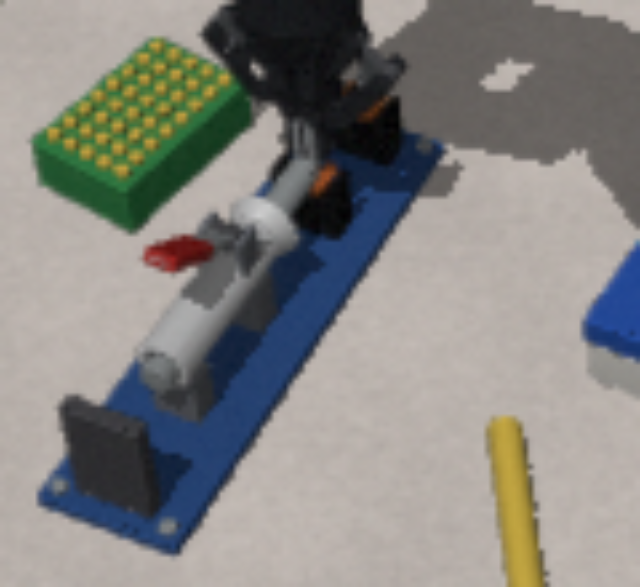

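The rod's nose now shows at the tube's exit, at (160,370), and it is straight. I'll finish the push, slowly at the end.

```bash
python3 -m pendant '[[[0.006,0,0,0,0,0,0],[0.009,0,0,0,0,0,0],[0.009,0,0,0,0,0,0],[0.009,0,0,0,0,0,0],[0.007,0,0,0,0,0,0],[0.005,0,0,0,0,0,0],[0.003,0,0,0,0,0,0],[0.002,0,0,0,0,0,0],[0.002,0,0,0,0,0,0],[0,0,0,0,0,0,0]]]' 
python3 -c "
from h import *
to(fr(-.019,0,.073),1.687)"
```

```text
t: 15.9
tcp_pos: [0.6353, 0.0511, 0.0728]
tool_rot: [0.665, 0.747, -0.0, -0.0]
force: [0.4, -1.3, 0.2]
finger_gap: -0.0
gripper_force: 0.4
t 15.9 pos [0.6353 0.0511 0.0728] yaw 1.6867 f [ 0.4 -1.3  0.2] gap -0.0 gf 0.4
shift [ 0.006  -0.0001 -0.0003] turn [-0.007 -0.002 -0.002]
```

```bash
python3 -m pendant '[[[0.0015,0,0,0,0,0,0],[0.0015,0,0,0,0,0,0],[0.0015,0,0,0,0,0,0],[0.0015,0,0,0,0,0,0],[0,0,0,0,0,0,0]]]';  python3 -m pendant '[[[0.0015,0,0,0,0,0,0],[0.0015,0,0,0,0,0,0],[0,0,0,0,0,0,0]]]'; python3 -m pendant '[[[0.0012,0,0,0,0,0,0],[0.0012,0,0,0,0,0,0],[0,0,0,0,0,0,0]]]'
python3 -c "
from h import *
to(fr(-.019,0,.073),1.687)"
```

```text
t: 16.4
tcp_pos: [0.635, 0.0543, 0.0728]
tool_rot: [0.665, 0.747, -0.001, 0.001]
force: [0.6, -6.0, 1.0]
finger_gap: 0.001
gripper_force: 3.0
t: 16.7
tcp_pos: [0.6357, 0.0546, 0.0729]
tool_rot: [0.664, 0.748, -0.002, 0.002]
force: [1.4, -12.0, -0.8]
finger_gap: -0.001
gripper_force: 5.9
t: 17.0
tcp_pos: [0.6362, 0.0547, 0.0731]
tool_rot: [0.664, 0.748, -0.002, 0.004]
force: [1.0, -16.7, -0.7]
finger_gap: -0.001
gripper_force: 8.2
t 17.0 pos [0.6362 0.0547 0.0731] yaw 1.6892 f [  1.  -16.7  -0.7] gap -0.001 gf 8.2
shift [ 0.0016 -0.0017  0.0001] turn [0.014 0.072 0.018]
```

Force rises with no motion, so the rod should be home. I'll back off, rise and verify before touching the lever.

```bash
python3 -m pendant '[[[-0.01,0,0,0,0,0,0],[-0.01,0,0,0,0,0,0],[0,0,-0.03,0,0,0,0],[0,0,-0.05,0,0,0,0],[0,0,-0.05,0,0,0,0],[0,0,-0.05,0,0,0,0],[-0.03,0,-0.03,0,0,0,0],[-0.03,0,0,0,0,0,0],[0,0,0,0,0,0,0]]]'
python3 - <<'E'
from h import *
from station import eyes
to(fr(.095,0,.24),1.687)
F=np.array(fr(0,0,0));cy,sy=np.cos(1.687),np.sin(1.687)
S=eyes.snapshot("side");T=eyes.snapshot("top")
for d in(S,T):
    P=cloud(d);hsv=cv2.cvtColor(d["pixels"],cv2.COLOR_RGB2HSV)
    q=P-F;q=np.stack([q[...,0]*cy+q[...,1]*sy,-q[...,0]*sy+q[...,1]*cy,q[...,2]],-1)
    k=(q[...,0]>.125)&(q[...,0]<.168)&(abs(q[...,1])<.014)&(q[...,2]>.04)&(q[...,2]<.09)
    a=q[k]
    if len(a): print(len(a),np.percentile(a,[2,50,98],axis=0).round(4).tolist())
    H=hsv[...,0];r=((H<6)|(H>174))&(hsv[...,1]>140)&(abs(q[...,1])<.03)&(q[...,0]>.04)&(q[...,0]<.14)&(q[...,2]>.085)
    if r.any():
        a=q[r];m=np.median(a,0);print("lever angle ~",np.arctan2(m[2]-.094,m[0]-.04),np.percentile(a,[2,50,98],axis=0).round(3).tolist())
cv2.imwrite("pics/l.png",np.hstack([cv2.resize(S["pixels"][210:300,180:270],(400,400)),cv2.resize(T["pixels"][150:220,150:220],(400,400))])[:,:,::-1])
E
```

```text
t: 17.9
tcp_pos: [0.6426, -0.0055, 0.242]
tool_rot: [0.666, 0.746, 0.0, 0.001]
force: [-0.3, -0.1, -0.1]
finger_gap: 0.002
gripper_force: 0.0
t 17.9 pos [ 0.6426 -0.0055  0.242 ] yaw 1.6846 f [-0.3 -0.1 -0.1] gap 0.002 gf 0.0
shift [ 0.2198 -0.0014  0.0023] turn [ 0.014  0.007 -0.02 ]
68 [[0.1252, -0.0074, 0.0568], [0.1434, 0.0049, 0.0663], [0.1594, 0.0114, 0.0712]]
lever angle ~ 0.6038380123916094 [[0.07, -0.006, 0.114], [0.091, 0.005, 0.129], [0.108, 0.012, 0.139]]
126 [[0.126, -0.0106, 0.0575], [0.1459, 0.0005, 0.0667], [0.1675, 0.0083, 0.0724]]
lever angle ~ 0.615936872776136 [[0.083, -0.01, 0.125], [0.094, -0.002, 0.132], [0.105, 0.008, 0.139]]
```

View pics/l.png

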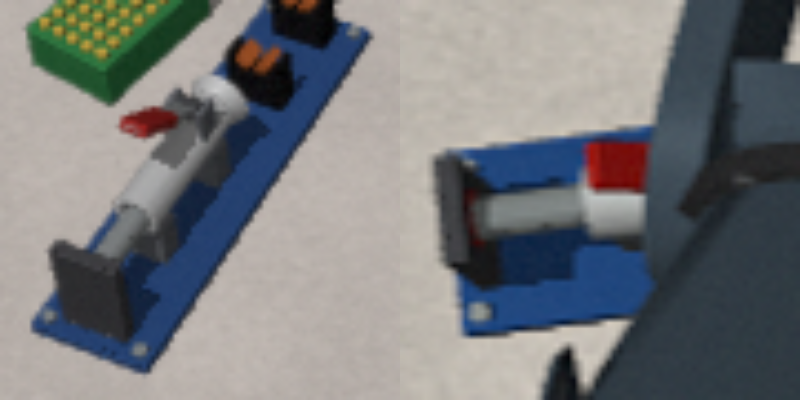

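The rod's nose is at the stop plate, at (110,265) on the left and (480,215) on the right. The lever is still raised at about 0.6 rad. Now I'll press the lever.

```bash
python3 -m pendant '[[[0.02,-0.0014,0,0.014,0.007,-0.02,0],[0.04,0,0,0,0,0,0],[0.04,0,0,0,0,0,0],[0.04,0,0,0,0,0,0],[0.04,0,0,0,0,0,0],[0.03,0,0,0,0,0,0],[0.0036,0,0,0,0,0,0],[0,0,0,0,0,0,0],[0,0,0.03,0,0,0,0],[0,0,0.03,0,0,0,0],[0,0,0.02,0,0,0,0],[0,0,0.01,0,0,0,0],[0,0,0.01,0,0,0,0],[0,0,0.01,0,0,0,0],[0,0,0.01,0,0,0,0],[0,0,0.01,0,0,0,0],[0,0,0.01,0,0,0,0],[0,0,0.01,0,0,0,0],[0,0,0,0,0,0,0]]]' 
python3 -c "
from h import *
to(fr(.09,0,.1075),1.687)"
```

```text
t: 19.9
tcp_pos: [0.6195, 0.166, 0.1195]
tool_rot: [0.664, 0.748, -0.002, -0.002]
force: [0.1, 0.3, -0.6]
finger_gap: 0.002
gripper_force: 0.0
t 19.9 pos [0.6195 0.166  0.1195] yaw 1.6895 f [ 0.1  0.3 -0.6] gap 0.002 gf 0.0
shift [-0.0028  0.003   0.015 ] turn [-0.04  -0.006  0.021]
```

```bash
python3 -m pendant '[[[0,0.003,0.006,-0.04,0,0.02,0],[0,0,0.006,0,0,0,0],[0,0,0.003,0,0,0,0],[0,0,0,0,0,0,0]]]'; python3 -m pendant '[[[0,0,0.0015,0,0,0,0],[0,0,0.0015,0,0,0,0],[0,0,0,0,0,0,0]]]'
python3 -c "
from h import *
to(fr(.09,0,.1075),1.687)"
```

```text
t: 20.3
tcp_pos: [0.6225, 0.1663, 0.1084]
tool_rot: [0.665, 0.747, 0.001, 0.0]
force: [-0.3, 0.6, 0.3]
finger_gap: 0.002
gripper_force: 0.0
t: 20.6
tcp_pos: [0.6227, 0.1663, 0.1079]
tool_rot: [0.665, 0.747, 0.001, 0.001]
force: [-2.0, -1.2, 7.1]
finger_gap: -0.003
gripper_force: 3.6
t 20.6 pos [0.6227 0.1663 0.1079] yaw 1.6871 f [-2.  -1.2  7.1] gap -0.003 gf 3.6
shift [-0.0026 -0.0011  0.0005] turn [ 0.021 -0.005  0.001]
```

The force is 7 N at tip height 94 mm, so the lever is on its hard stop. I'll hold briefly, rise, retreat and verify.

```bash
python3 -m pendant '[[[0,0,0.001,0,0,0,0],[0,0,0,0,0,0,0],[0,0,0,0,0,0,0],[0,0,0,0,0,0,0],[0,0,-0.02,0,0,0,0],[0,0,-0.04,0,0,0,0],[0,0,-0.05,0,0,0,0],[0,0,-0.05,0,0,0,0],[-0.04,0,0,0,0,0,0],[-0.05,0,0,0,0,0,0],[-0.05,0,0,0,0,0,0],[-0.05,0,0,0,0,0,0],[0,0,0,0,0,0,0],[0,0,0,0,0,0,0]]]'
python3 - <<'E'
from h import *
from station import eyes
F=np.array(fr(0,0,0));cy,sy=np.cos(1.687),np.sin(1.687)
d=eyes.snapshot("side");P=cloud(d);hsv=cv2.cvtColor(d["pixels"],cv2.COLOR_RGB2HSV)
q=P-F;q=np.stack([q[...,0]*cy+q[...,1]*sy,-q[...,0]*sy+q[...,1]*cy,q[...,2]],-1)
H=hsv[...,0];r=((H<6)|(H>174))&(hsv[...,1]>140)&(abs(q[...,1])<.03)&(q[...,0]>.04)&(q[...,0]<.14)&(q[...,2]>.075)
print(np.percentile(q[r],[2,50,98],axis=0).round(3).tolist())
cv2.imwrite("pics/m.png",cv2.resize(d["pixels"][200:300,170:270],(600,600))[:,:,::-1])
E
```

```text
t: 22.0
tcp_pos: [0.6398, 0.0142, 0.2334]
tool_rot: [0.666, 0.746, 0.001, 0.0]
force: [0.4, 0.5, -0.6]
finger_gap: 0.002
gripper_force: 0.0
[[0.079, -0.007, 0.089], [0.1, 0.004, 0.094], [0.12, 0.012, 0.098]]
```

View pics/m.png

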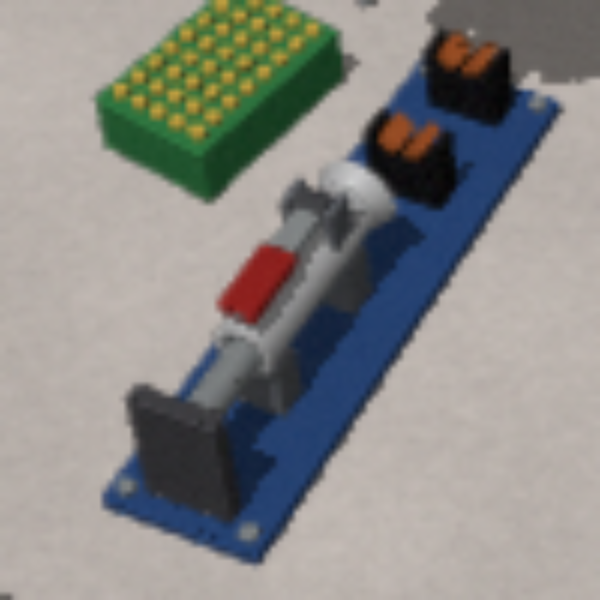

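The red lever lies flat at (258,282), its top at 94 mm, and the rod touches the stop plate at (215,395). I'll hand in.

```bash
python3 -c "
from station import job
print(job.sign_off())"
```

```text
the job is handed in; nothing more can be done
None
```

I handed the job in at about 22 s: the rod is home against the stop plate and the clamp lever is flat, both checked in the last picture, but sign-off gave no verdict.

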